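# Emboss a kennel tag with the hand stamp

## Task

Take the red-handled hand stamp out of its black rest and emboss the aluminium tag on the blue marking anvil: lower the stamp slowly and squarely onto the middle of the tag, its long side along the row of the two brass dots, and press with an even 15 N or so (at least 10 N, never over 24 N) for a second, so that both dots go down flush. Then lift the stamp straight up without dragging it, and set it gently back upright in its rest. Touch the anvil with nothing but the stamp, and leave the other things on the worktop where they are.

Things in the scene. Friction and masses are not known exactly. Their poses are not given: they have to be found in the camera images.
- stamp: Hand stamp, loose, 0.14 to 0.24 kg, 75 mm tall, upright. Flat steel die at the bottom, 24 (x) x 42 (y) x 10 mm, with a 21 x 30 mm step up to 14 mm; above it a square red handle 20 x 20 mm from 16 to 71 mm, then a small black cap. Origin: centre of the die's flat lower face; z up along the handle; y along the die's long side. Half a turn about z makes no difference.
- rest: Black rubber rest for the stamp, fixed: shallow open tray 44 (x) x 62 (y) mm outside and 12 mm high, walls 4 mm, floor 4 mm thick, so inside 36 x 54 mm. Origin: centre of its underside. The stamp stands on the floor with its long side along the tray's y.
- anvil: Blue cast marking anvil, fixed: base 100 (x) x 124 (y) x 16 mm, raised block 60 x 80 mm to 24 mm, on it a steel table 54 x 74 mm with the aluminium tag, 34 (x) x 58 (y) mm, on a pad that gives 1 mm per 10 N. The table's height is set anew every time and not measured: the tag's face lies 36 to 42 mm above the origin, the raised dots 3 mm higher. Origin: centre of the base's underside; z up.
- mark (a point): Middle of the tag seen from above, on the anvil's centre line, with the anvil's axes. The two brass dots, 8 mm across, stand 11 mm from it along +y and -y. Only its x and y are true; its height (30 mm above the anvil's origin) says nothing about the tag's height.
- dot_left (a joint): How far the brass dot at the anvil's +y side has been pressed in, m: 0 = 3 mm proud, 0.003 = flush with the tag. It needs about 3 N to move and stays where it is pushed.
- dot_right (a joint): The same for the dot at the anvil's -y side.
- sample_cup: Bystander: clear sample cup with red lid, 61 mm across, 68 mm tall; origin centre of the underside.
- dropper_oil: Bystander: small brown dropper bottle with black cap, 23 mm across, 58 mm tall; origin centre of the underside.
- coverslips: Bystander: small white box, 34 x 34 x 20 mm; origin centre of the underside.
- tape_roll: Bystander: roll of paper tape lying flat, 59 mm across, 19 mm high; origin centre of the underside.
Mind the look-alikes: they are no part of the job. Several things have the shape of the rest; the one meant has the colours described above.

How it is judged (in metres and radians):
On the way, in this order (a step that is already met when the one before it is completed fails the run):
1. the stamp is lifted out of its rest (30 mm or more) (z of stamp in the frame of rest above 0.03 m and contact force between stamp and rest below 0.1 N), for 0.1 s.
2. the stamp is pressed on the tag with at least 10 N, within 4 mm of its middle, long side along the dots within 0.12 rad, upright within 0.07 rad, both dots down at least 2.3 of 3 mm, for 0.5 s (contact force between stamp and anvil above 10 N and horizontal distance between stamp and mark below 0.004 m and angle between the y axis of stamp and the y axis of mark, either way round below 0.12 rad and angle between stamp's own z axis and vertical below 0.07 rad and value of joint each of dot_left, dot_right above 0.0023 m), for 0.5 s.
3. the stamp is lifted straight up off the tag: its face 55 mm or more above the anvil's origin and still within 15 mm of the middle (contact force between stamp and anvil below 0.1 N and z of stamp in the frame of anvil above 0.055 m and horizontal distance between stamp and mark below 0.015 m), for 0.02 s.
At the end, for the whole second after the job is handed in: Both dots are down at least 2.3 of 3 mm, and the stamp stands still, upright (0.05 rad), on the floor of its rest (face less than 7 mm above the rest's origin, centre within 14 mm of the rest's), long side along it (0.5 rad), let go (value of joint each of dot_left, dot_right above 0.0023 m and horizontal distance between stamp and rest below 0.014 m and z of stamp in the frame of rest below 0.007 m and angle between stamp's own z axis and vertical below 0.05 rad and angle between the y axis of stamp and the y axis of rest, either way round below 0.5 rad and linear speed of stamp below 0.02 m/s); the robot touches nothing.
It fails at once if the stamp bears on the anvil with more than 24 N (contact force between stamp and anvil above 24 N).
It fails at once if the stamp bears on the anvil (over 1.5 N) more than 5 mm from the middle of the tag: pressed off the spot or dragged (contact force between stamp and anvil above 1.5 N and horizontal distance between stamp and mark above 0.005 m).
It fails at once if the stamp is struck or dragged (faster than 40 mm/s while it bears on the anvil with over 6 N), or dropped or slammed into its rest (faster than 0.35 m/s within 6 mm of its floor) ((contact force between stamp and anvil above 6 N and linear speed of stamp above 0.04 m/s) or (linear speed of stamp above 0.35 m/s and horizontal distance between stamp and rest below 0.03 m and z of stamp in the frame of rest below 0.01 m)).
It fails at once if the fingers or the arm push on the anvil (over 2 N) (contact force between any of the fingers, the arm and anvil above 2 N).
It fails at once if a bystander is moved more than 15 mm (distance of any of sample_cup, dropper_oil, coverslips, tape_roll from where it was at the start of the episode above 0.015 m).
It also fails if it takes over 61 s, if anything falls off the work surface, if the arm or the gripper's body presses on something with over 40 N, if the wrist force passes 120 N, or if a joint passes its speed limit or range.

## Robot

A 6-joint arm with a two-finger parallel gripper is mounted at the origin on a cart in front of the work surface, level with it; the furniture and walls round the work are solid. World frame = base frame: x ahead of the robot, y to its left, z up, the work surface at z = 0. Lengths are in mm, angles in degrees, forces in N, time in s.
With the tool pointing down it reaches from about 375 to 825 mm from the base axis. Payload 5.5 kg.
Tool frame: the origin (TCP) lies at the very end of the fingers, on their centre line; the grasp point (between the pads) lies 19 mm behind it; z points along the fingers, y is the line along which they close (so a half turn about z gives the same grasp; the last joint's range is limited). The gripper opens to 85 mm and grips with 20 to 120 N. Pads are 22 mm wide; open, the fingers measure 114 mm over their backs; the gripper's body (76 mm by 85 mm) begins 54 mm behind the grasp point. The pads swing forward as they close: fully open they stand 13 mm farther back than shut.
Start: joints at [-76.662, 17.962, -2.699, 69.339, 0, 90], TCP at [138.419, -583.811, 231.299] pointing down, gripper open.
Joint ranges: [-152.73, 152.73], [-39.44, 99.34], [-58.76, 71.6], [-118.89, 123.64], [-81.53, 83.1], [-180, 180]. Speed limits (degrees/s): [136.94, 136.94, 172.46, 180, 180, 180].

## Interface

Orientations are given as a 3x3 rotation matrix whose columns are the frame's x, y, z axes.
In Python, from plant import status, cams, order gives the robot as it stands. The module is installed in compiled form; this text tells all that it offers.
- The arm moves only by the tool drive_tool, never from a script. Its argument "plan" is a list of rows, each a list of 7 numbers: the shift along the tool's x, y, z in mm, then the turn, a rotation vector about the tool's x, y, z in rad, then the closure, from 0 (fully open) to 1 (shut). A call has 1 to 10 rows; each row shifts and turns the commanded pose from where the row before left it, along the tool's axes as they then stand; what a row does not reach is not made up. A row lasts 1/12 s, in which the tool goes at most 41.7 mm and 7.16 degrees, less where a joint would pass 70% of its speed; a pose out of reach is approached as far as the arm can. A call is refused whole if a number of a shift passes 41.7 or a number of a turn 0.125, either way. A call with a gripper value outside its range is refused whole. The fingers move at their own pace and stop on an object; the grip force is fixed at half the most. Time passes only in rows, so rows that do not move let the fingers close. It gives the time, the measured TCP pose, the force, the opening and the grip force at its end, in the units of the state.
- status.get_obs(): the state, without advancing time (a new reading comes with each control period).
- cams.capture(name): name is "side" or "top" or "wrist"; returns a dict with "pixels" (384x512x3 uint8, red, green, blue), "K" (3x3 intrinsics, pixels), "rvec" (rotation vector, rad) and "tvec" (3), from world to camera coordinates, as OpenCV has them; the wrist camera has in their place "hand_eye" (4x4, takes a point from camera to tool coordinates, whose origin is the TCP and whose axes are the flange's). Camera axes: x right, y down, z forward; pixel columns grow to the right and rows downward; lengths in mm; the calibration is good to about 2 mm. A picture is of the moment at which its call begins: read the wrist's pose just before it. There is no depth.
- order.job_done(): hands the job in; it is judged then, once.
The state is a dict: "time_s": time; "qpos": joint angles; "qd": joint speeds; "joint_torque": joint torques, N m; "eef_pos": TCP position; "ee_rot": TCP orientation; "force": force on the tool from outside, world axes, zero at the start; "wrist_torque": the same for the moment, N m; "gripper_width": finger opening in mm; "gripper_force": force on a finger pad.
Only numpy, scipy, OpenCV 4.12 (cv2) and the standard library are available. Lean on these libraries where they do the work, as an engineer would, in place of code of your own. Each camera call takes 0.05 s, during which the arm holds its last target. There are 200 camera calls.

## Working session

There is one attempt and no reset: what is moved stays moved. The work goes in short steps, Python scripts to look and compute and a tool call to move; the robot and the scene stay as the last step left them, time stands still between calls to the robot, and variables do not carry over. Pictures are saved under pics/ and viewed, at most 10 in all, crops included, and the job is handed in when it is done.

Besides the shell and the picture viewer there is one more tool, called as name(argument=value, ...) on one line, values as JSON. drive_tool: Moves the arm, as the interface text tells. Its arguments: {"type":"object","properties":{"plan":{"type":"array"}},"required":["plan"]}

```bash
mkdir -p pics; cat > h.py <<'E'
import numpy as np, cv2
from plant import status, cams, order
def cap(n,save=None):
    o=status.get_obs(); c=cams.capture(n); im=c["pixels"]
    K=np.array(c["K"],float)
    if n=="wrist":
        T=np.eye(4);T[:3,:3]=np.array(o["ee_rot"]);T[:3,3]=o["eef_pos"]
        M=T@np.array(c["hand_eye"]); R=M[:3,:3]; C=M[:3,3]
    else:
        Rc=cv2.Rodrigues(np.array(c["rvec"],float))[0]; R=Rc.T; C=-R@np.array(c["tvec"],float).ravel()
    if save: cv2.imwrite("pics/"+save,im[:,:,::-1])
    return im,K,R,C
def ray(v,u,w,z):
    im,K,R,C=v; d=R@np.linalg.inv(K)@np.array([u,w,1.]); return C+d*(z-C[2])/d[2]
def proj(v,p):
    im,K,R,C=v; q=K@(R.T@(np.array(p)-C)); return q[:2]/q[2]
E
python3 - <<'E'
from h import *
o=status.get_obs(); print(o)
a=cap("top");b=cap("side");print(a[3],b[3],a[1])
c=cap("wrist","w0.png")
cv2.imwrite("pics/top0.png",a[0][:,:,::-1]);cv2.imwrite("pics/side0.png",b[0][:,:,::-1])
E
```

```text
{'time_s': 0.0, 'qpos': array([-7.66611046e+01,  1.80059954e+01, -2.75508548e+00,  6.93405477e+01,
       -4.60262141e-06,  8.99993336e+01]), 'qd': array([ 0.00612059, -0.02250671, -0.04303588,  0.11255331, -0.09982411,
        0.00612036]), 'joint_torque': array([-9.74400937e-04, -5.39588213e+01,  3.39747584e+01,  1.93392788e-02,
        1.65066044e-04, -3.61092873e-06]), 'eef_pos': array([ 138.2889779 , -583.23487583,  230.40914517]), 'ee_rot': array([[ 9.73019795e-01,  2.30721283e-01, -4.09301029e-04],
       [ 2.30721646e-01, -9.73018265e-01,  1.72588185e-03],
       [-5.97018068e-08, -1.77375181e-03, -9.99998427e-01]]), 'force': array([ 0.77350807, -0.04768346,  0.14922503]), 'wrist_torque': array([-0.0664658 ,  0.01169437,  0.00373588]), 'gripper_force': 0.0, 'gripper_width': 85.27532531620136}
[405.45677015 -29.57102069 950.54678555] [ 485.25606288 -567.80223573  968.78742223] [[370.6262091    0.         250.24294689]
 [  0.         370.6262091  187.69158825]
 [  0.           0.           1.        ]]
```

View pics/top0.png

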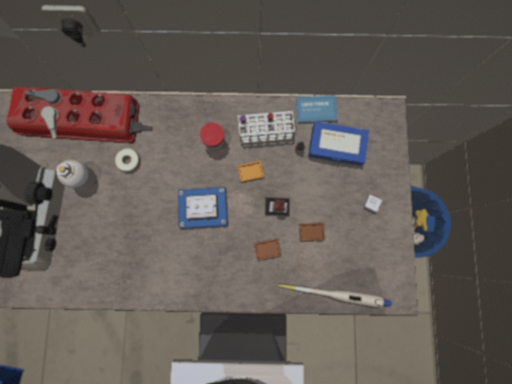

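View pics/side0.png

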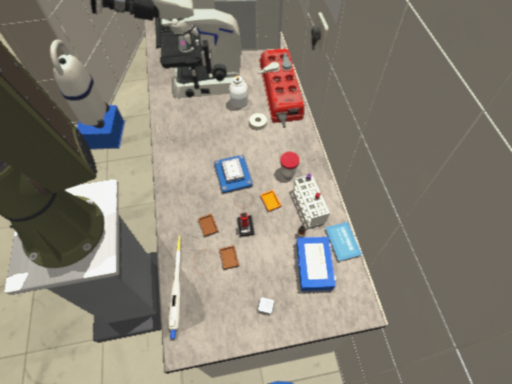

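The top view shows the stamp in its black rest at about (277,207) and the anvil at about (202,207). The bystanders are the cup (212,135), dropper (300,147), box (373,204) and tape (127,160).

```bash
python3 - <<'E'
from h import *
v=cap("top"); s=cap("side")
for n,(u,w) in dict(c=(250,190),right=(350,190),up=(250,90)).items(): print(n,ray(v,u,w,0))
def rect(v,mask,box,z,name,big=True):
    m=np.zeros(mask.shape,np.uint8); x0,y0,x1,y1=box; m[y0:y1,x0:x1]=mask[y0:y1,x0:x1]*255
    cs,_=cv2.findContours(m,cv2.RETR_EXTERNAL,cv2.CHAIN_APPROX_NONE)
    c=max(cs,key=cv2.contourArea).reshape(-1,2)
    P=np.array([ray(v,*p,z)[:2] for p in c],np.float32)
    print(name,len(c),cv2.minAreaRect(P))
def masks(im):
    h=cv2.cvtColor(im,cv2.COLOR_RGB2HSV).astype(int);H,S,V=h[...,0],h[...,1],h[...,2]
    return (H>95)&(H<130)&(S>110),((H<10)|(H>170))&(S>110)&(V>60),V<60
b,r,k=masks(v[0])
rect(v,b,(170,180,235,235),16,"anvil top")
rect(v,k|r,(260,192,295,222),12,"rest top");rect(v,r,(260,192,295,222),71,"handle top")
b,r,k=masks(s[0])
rect(s,b,(205,145,260,200),10,"anvil side");rect(s,k|r,(230,205,262,242),12,"rest side");rect(s,r,(230,205,262,242),60,"handle side")
for n,vv,bx in (("t",v,(170,180,300,235)),("s",s,(205,145,265,240))):
    x0,y0,x1,y1=bx; im=vv[0][y0:y1,x0:x1,::-1]
    f=6; cv2.imwrite(f"pics/{n}1.png",cv2.resize(im,None,fx=f,fy=f,interpolation=cv2.INTER_CUBIC))
E
```

```text
c [572.60222621 -22.85065256   0.        ]
right [ 577.48503744 -282.99855423    0.        ]
up [850.61843514 -17.4524604    0.        ]
anvil top 164 ((523.05078125, 97.7703857421875), (95.77410125732422, 119.29915618896484), 4.779041290283203)
rest top 146 ((529.3772583007812, -92.50475311279297), (57.660804748535156, 42.06475830078125), 87.89404296875)
handle top 29 ((526.1842041015625, -92.18891143798828), (21.677486419677734, 16.726482391357422), 0.41912761330604553)
anvil side 195 ((523.81689453125, 96.10160064697266), (96.55506896972656, 124.17638397216797), 5.077062606811523)
rest side 88 ((533.853515625, -94.2706298828125), (68.91700744628906, 33.31007766723633), 83.41728973388672)
handle side 35 ((530.103515625, -105.36605834960938), (23.345596313476562, 38.895477294921875), 1.5406051874160767)
```

View pics/t1.png

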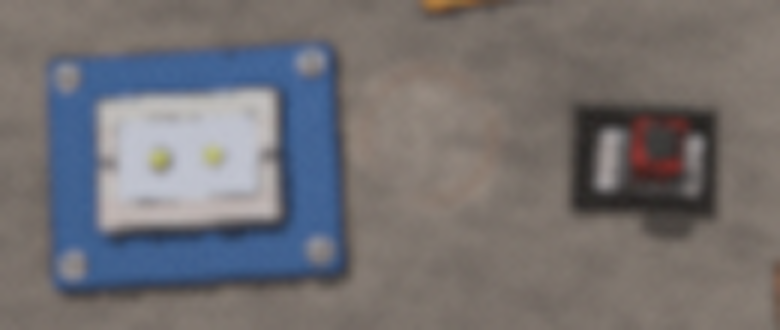

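```bash
cat >> h.py <<'E'
def go(x,y,z,yaw):
    o=status.get_obs(); R=np.array(o["ee_rot"]); y0=np.degrees(np.arctan2(R[1,0],R[0,0]))
    a=np.radians(yaw); T=np.array([[np.cos(a),np.sin(a),0],[np.sin(a),-np.cos(a),0],[0,0,-1]])
    rv=cv2.Rodrigues(R.T@T)[0].ravel()
    print("t",round(o["time_s"],2),"pos",np.round(o["eef_pos"],2),"yaw",round(y0,2),"turn",rv.round(4),"shift(after turn)",(T.T@(np.array([x,y,z])-o["eef_pos"])).round(2),"F",np.round(o["force"],2),"M",np.round(o["wrist_torque"],2),"w",round(o["gripper_width"],2))
E
python3 - <<'E'
from h import *
print(np.array(cams.capture("wrist")["hand_eye"]).round(3))
go(480,-90,230,-2)
E
```

```text
[[ 1.00000e-03 -9.47000e-01 -3.22000e-01  8.30010e+01]
 [ 1.00000e+00  0.00000e+00  1.00000e-03  1.09000e-01]
 [-0.00000e+00 -3.22000e-01  9.47000e-01 -1.41949e+02]
 [ 0.00000e+00  0.00000e+00  0.00000e+00  1.00000e+00]]
t 0.3 pos [ 138.36 -583.63  230.98] yaw 13.34 turn [-6.000e-04  1.000e-04  2.677e-01] shift(after turn) [ 324.2  -505.25    0.98] F [ 1.   -0.18  0.16] M [-0.01 -0.01  0.05] w 85.34
```

drive_tool(plan=[[0, 0, 0, 0, 0, 0.09, 0], [0, 0, 0, 0, 0, 0.09, 0], [0, 0, 0, 0, 0, 0.088, 0], [23.4, -31.6, 2, 0, 0, 0, 0], [23.4, -31.6, 2, 0, 0, 0, 0], [23.4, -31.6, 2, 0, 0, 0, 0], [23.4, -31.6, 2, 0, 0, 0, 0], [23.4, -31.6, 2, 0, 0, 0, 0], [23.4, -31.6, 2, 0, 0, 0, 0], [23.4, -31.6, 2, 0, 0, 0, 0]])

```text
time_s: 1.13
eef_pos: [310.6, -366.9, 217.3]
ee_rot: [[0.999, -0.036, 0.0], [-0.036, -0.999, -0.0], [0.0, 0.0, -1.0]]
force: [0.5, -0.7, -0.5]
gripper_width: 85.3
gripper_force: 0.0
```

drive_tool(plan=[[23.4, -31.6, 2, 0, 0, 0, 0], [23.4, -31.6, 2, 0, 0, 0, 0], [23.4, -31.6, 2, 0, 0, 0, 0], [23.4, -31.6, 2, 0, 0, 0, 0], [23.4, -31.6, 2, 0, 0, 0, 0], [23.4, -31.6, 2, 0, 0, 0, 0], [23.4, -31.6, 2, 0, 0, 0, 0], [23.4, -31.6, 2, 0, 0, 0, 0], [23.4, -31.6, 2, 0, 0, 0, 0], [0, 0, 0, 0, 0, 0, 0]])

```text
time_s: 1.97
eef_pos: [534.0, -86.7, 198.9]
ee_rot: [[1.0, -0.029, 0.002], [-0.029, -1.0, 0.002], [0.002, -0.002, -1.0]]
force: [-0.1, 0.1, 0.0]
gripper_width: 85.3
gripper_force: 0.0
```

```bash
python3 - <<'E'
from h import *
go(528,-92.5,200,-2)
v=cap("wrist","w1.png")
print(v[3], proj(v,(528,-92,75)),proj(v,(523,97,40)))
E
```

```text
t 1.97 pos [534.05 -86.67 198.91] yaw -1.66 turn [-0.0025 -0.0022  0.0059] shift(after turn) [-5.84  6.04 -1.09] F [-0.09  0.09  0.03] M [-0.04  0.04 -0.01] w 85.34
[616.7174941  -89.5130157  341.04184674] [263.89291534 192.59004141] [101.42034363 191.42659237]
```

View pics/w1.png

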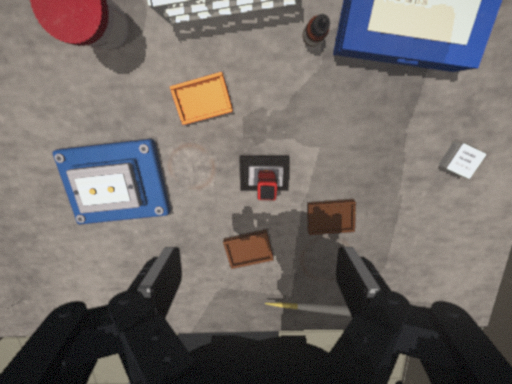

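The wrist view shows the stamp cap near (267,193), the rest outline around (265,172), the anvil at (112,181) and the dots at (93,191) and (111,189).

```bash
cat >> h.py <<'E'
def hsv(im):
    h=cv2.cvtColor(im,cv2.COLOR_RGB2HSV).astype(int);return h[...,0],h[...,1],h[...,2]
def blob(mask,box):
    m=np.zeros(mask.shape,np.uint8); x0,y0,x1,y1=box; m[y0:y1,x0:x1]=mask[y0:y1,x0:x1]*255
    cs,_=cv2.findContours(m,cv2.RETR_EXTERNAL,cv2.CHAIN_APPROX_NONE)
    return max(cs,key=cv2.contourArea).reshape(-1,2)
def rect(v,mask,box,z,name):
    c=blob(mask,box); P=np.array([ray(v,*p,z)[:2] for p in c],np.float32)
    (x,y),(w,h),a=cv2.minAreaRect(P)
    print(name,len(c),"px",c.mean(0).round(1),"xy",round(x,1),round(y,1),"size",round(w,1),round(h,1),"ang",round(a,2))
E
python3 - <<'E'
from h import *
v=cap("wrist"); H,S,V=hsv(v[0])
red=((H<8)|(H>172))&(S>120)&(V>60); blk=V<45; blue=(H>95)&(H<125)&(S>110)
rect(v,red,(250,160,285,205),71,"handle")
rect(v,blk|red,(230,145,300,194),12,"rest")
rect(v,blk,(258,183,277,202),75,"cap")
rect(v,blue,(40,130,180,230),16,"anvil")
dot=(H>18)&(H<35)&(S>90)
for n,b in (("dotL",(80,180,102,200)),("dotR",(103,180,120,200))): rect(v,dot,b,41,n)
rect(v,(S<40)&(V>170),(60,160,150,215),38,"tag")
x0,y0,x1,y1=225,140,305,210
cv2.imwrite("pics/c1.png",cv2.resize(v[0][y0:y1,x0:x1,::-1],None,fx=8,fy=8,interpolation=cv2.INTER_CUBIC))
E
```

```text
handle 109 px [264.1 183.7] xy 534.5 -95.0 size 20.8 30.2 ang 88.32
rest 95 px [264.1 182. ] xy 519.6 -95.8 size 25.3 31.4 ang 88.32
cap 2 px [276.  186.5] xy 531.9 -107.1 size 1.1 0.0 ang 179.5
anvil 577 px [107.1 181.7] xy 525.6 95.7 size 96.8 122.2 ang 4.73
dotL 13 px [ 89.3 189.3] xy 524.2 107.0 size 5.4 5.6 ang 35.4
dotR 13 px [107.7 187.5] xy 526.4 85.5 size 6.0 4.8 ang 88.32
tag 212 px [100.6 186.6] xy 525.5 96.0 size 51.6 71.2 ang 4.22
```

View pics/c1.png

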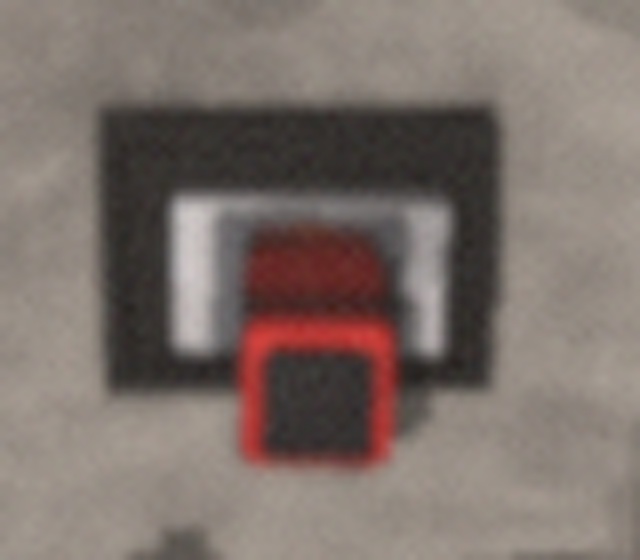

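```bash
python3 - <<'E'
from h import *
v=cap("wrist")
def q(n,P,z):
    P=(np.array(P)+.5)/8-.5+[225,140]
    W=np.array([ray(v,*p,z)[:2] for p in P],np.float32);(x,y),s,a=cv2.minAreaRect(W)
    e=(W[1]+W[2]-W[0]-W[3]); print(n,W.mean(0).round(1),s,"yaw",np.degrees(np.arctan2(e[1],e[0])).round(1)+90)
q("handle top",[(242,319),(395,316),(388,462),(243,465)],75)
q("rest",[(101,107),(498,104),(491,386),(109,389)],12)
q("die",[(170,196),(453,196),(448,357),(169,358)],14)
go(530,-95,120,-2)
E
```

```text
handle top [528.7 -96.6] (19.38437271118164, 19.994718551635742) yaw -0.5999985
rest [531.7 -95.2] (60.52586364746094, 44.923465728759766) yaw -1.4000015
die [527.7 -96.7] (43.8214225769043, 25.87047004699707) yaw -1.699997
t 2.12 pos [530.05 -91.51 199.03] yaw -1.95 turn [0.0004 0.001  0.0009] shift(after turn) [7.000e-02 3.490e+00 7.903e+01] F [ 0.34 -0.65 -0.39] M [-0.01  0.04 -0.04] w 85.41
```

drive_tool(plan=[[0, 1, 15, 0, 0, 0, 0], [0, 1, 20, 0, 0, 0, 0], [0, 0, 15, 0, 0, 0, 0], [0, 0, 10, 0, 0, 0, 0], [0, 0, 0, 0, 0, 0, 0], [0, 0, 0, 0, 0, 0, 0], [0, 0, 0, 0, 0, 0, 0]])

```text
time_s: 2.7
eef_pos: [530.7, -94.4, 140.3]
ee_rot: [[0.999, -0.036, 0.001], [-0.036, -0.999, -0.0], [0.001, 0.0, -1.0]]
force: [0.2, -0.8, 0.9]
gripper_width: 85.5
gripper_force: 0.0
```

```bash
python3 - <<'E'
from h import *
go(528,-96,120,-2)
v=cap("wrist"); H,S,V=hsv(v[0])
u,w=proj(v,(528,-95,40)); x0,y0=int(u)-55,int(w)-50; print(x0,y0)
cv2.imwrite("pics/c2.png",cv2.resize(v[0][y0:y0+95,x0:x0+110,::-1],None,fx=6,fy=6,interpolation=cv2.INTER_CUBIC))
np.savez("v2.npz",*v)
go(528,-96,120,-2)
E
```

```text
t 2.7 pos [530.67 -94.38 140.29] yaw -2.07 turn [ 0.0002 -0.0012 -0.0012] shift(after turn) [-2.61  1.71 20.29] F [ 0.22 -0.78  0.92] M [ 0.03 -0.08 -0.02] w 85.52
203 147
t 2.75 pos [530.94 -94.25 140.47] yaw -2.06 turn [ 0.0003 -0.0017 -0.001 ] shift(after turn) [-2.88  1.85 20.47] F [ 0.07  0.11 -0.06] M [0.01 0.02 0.02] w 85.56
```

View pics/c2.png

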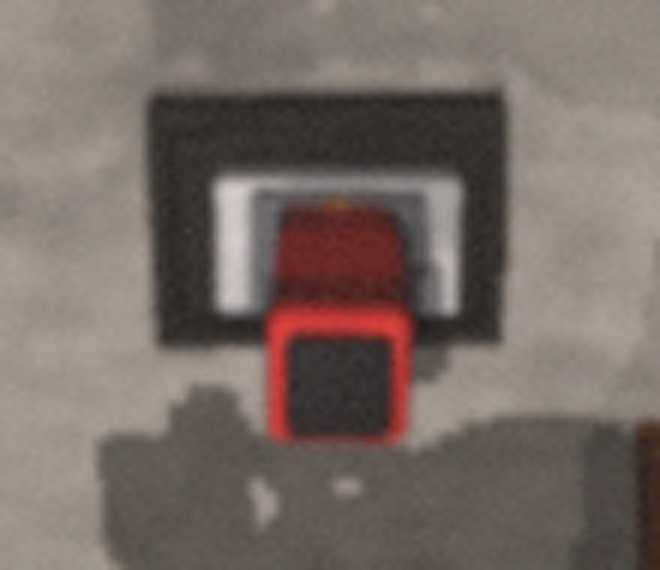

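The crop (scale 6, origin 203,147) shows the handle top at crop (340,376), the rest outline at (150,92)–(507,343) and the die at (214,175)–(464,314).

```bash
python3 - <<'E'
from h import *
z=np.load("v2.npz"); v=[z[k] for k in z.files]
def q(n,P,h):
    P=(np.array(P)+.5)/6-.5+[203,147]
    W=np.array([ray(v,*p,h)[:2] for p in P],np.float32);(x,y),s,a=cv2.minAreaRect(W)
    e=(W[1]+W[2]-W[0]-W[3]); print(n,W.mean(0).round(1),np.round(s,1),"yaw",np.degrees(np.arctan2(e[1],e[0])).round(1)+90)
q("handle top",[(266,308),(415,307),(406,441),(270,441)],75)
q("rest",[(150,93),(508,92),(502,343),(157,346)],12)
q("die",[(214,175),(465,176),(461,314),(214,314)],14)
E
```

```text
handle top [529.9 -95.1] [20.1 19.7] yaw -1.800003
rest [533.1 -93.7] [61.1 45.5] yaw -1.699997
die [529.3 -95.1] [43.1 25.1] yaw -2.199997
```

drive_tool(plan=[[-1.2, 0.9, 16, 0, 0, 0, 0], [0, 0, 18, 0, 0, 0, 0], [0, 0, 18, 0, 0, 0, 0], [0, 0, 18, 0, 0, 0, 0], [0, 0, 16, 0, 0, 0, 0], [0, 0, 12, 0, 0, 0, 0], [0, 0, 7, 0, 0, 0, 0], [0, 0, 3, 0, 0, 0, 0], [0, 0, 0, 0, 0, 0, 0], [0, 0, 0, 0, 0, 0, 0]])

```text
time_s: 3.58
eef_pos: [529.8, -94.7, 32.1]
ee_rot: [[0.999, -0.035, 0.001], [-0.035, -0.999, -0.0], [0.001, 0.0, -1.0]]
force: [-0.0, 0.6, -0.3]
gripper_width: 85.3
gripper_force: 0.0
```

drive_tool(plan=[[0, 0, 0, 0, 0, 0, 0.4], [0, 0, 0, 0, 0, 0, 0.6], [0, 0, 0, 0, 0, 0, 0.75], [0, 0, 0, 0, 0, 0, 0.85], [0, 0, 0, 0, 0, 0, 1], [0, 0, 0, 0, 0, 0, 1], [0, 0, 0, 0, 0, 0, 1], [0, 0, 0, 0, 0, 0, 1], [0, 0, 0, 0, 0, 0, 1], [0, 0, 0, 0, 0, 0, 1]])

```text
time_s: 4.42
eef_pos: [529.4, -94.7, 31.6]
ee_rot: [[0.999, -0.035, 0.001], [-0.035, -0.999, -0.0], [0.001, 0.0, -1.0]]
force: [0.0, -0.6, 4.4]
gripper_width: 19.3
gripper_force: 59.1
```

drive_tool(plan=[[0, 0, -4, 0, 0, 0, 1], [0, 0, -8, 0, 0, 0, 1], [0, 0, -14, 0, 0, 0, 1], [0, 0, -20, 0, 0, 0, 1], [0, 0, -20, 0, 0, 0, 1], [0, 0, -20, 0, 0, 0, 1], [0, 0, -18, 0, 0, 0, 1], [0, -10, -10, 0, 0, 0, 1], [0, -20, 0, 0, 0, 0, 1], [0, -25, 0, 0, 0, 0, 1]])

```text
time_s: 5.25
eef_pos: [531.4, -39.4, 146.2]
ee_rot: [[0.999, -0.037, 0.001], [-0.037, -0.999, -0.0], [0.001, 0.0, -1.0]]
force: [0.6, -0.3, -1.3]
gripper_width: 19.4
gripper_force: 58.7
```

drive_tool(plan=[[0, -20, 0, 0, 0, 0, 1], [0, -15, 0, 0, 0, -0.04, 1], [0, -10, 0, 0, 0, -0.04, 1], [0, -5, 0, 0, 0, -0.036, 1], [0, 0, 0, 0, 0, 0, 1], [0, 0, 0, 0, 0, 0, 1], [0, 0, 0, 0, 0, 0, 1], [0, 0, 0, 0, 0, 0, 1]])

```text
time_s: 5.92
eef_pos: [531.9, 9.9, 145.2]
ee_rot: [[0.997, 0.08, -0.0], [0.08, -0.997, -0.0], [-0.0, 0.0, -1.0]]
force: [0.7, -0.0, -2.2]
gripper_width: 19.5
gripper_force: 58.8
```

```bash
python3 - <<'E'
from h import *
go(525.5,96,110,4.5)
v=cap("wrist","w3.png"); np.savez("v3.npz",*v); H,S,V=hsv(v[0])
u,w=map(int,proj(v,(525,96,30)));print(u,w)
blue=(H>95)&(H<125)&(S>110)
rect(v,blue,(0,max(w-130,0),260,min(w+130,384)),16,"anvil")
cap("side","s3.png")
go(525.5,96,110,4.5)
E
```

```text
t 5.92 pos [531.89   9.93 145.22] yaw 4.56 turn [0.0001 0.0002 0.0011] shift(after turn) [  0.38 -86.31  35.22] F [ 0.74 -0.02 -2.21] M [-0.   -0.01 -0.03] w 19.45
171 189
anvil 423 px [170.6 178.6] xy 526.4 97.0 size 96.3 120.9 ang 4.59
t 6.02 pos [531.95   9.89 145.27] yaw 4.56 turn [0.     0.0001 0.0011] shift(after turn) [  0.33 -86.35  35.27] F [ 0.25 -0.23 -0.6 ] M [-0.03  0.03  0.03] w 19.12
```

View pics/w3.png

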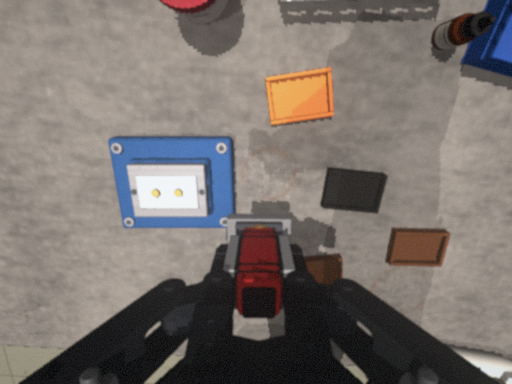

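The wrist view shows the stamp held upright, with the front edge of its die at (228–291,218). The dots are at about (156,193) and (179,193), and the anvil spans (110–235,137–228).

```bash
cat >> h.py <<'E'
def dots(v,z):
    H,S,V=hsv(v[0]); m=(((H>15)&(H<38)&(S>70)&(V>90))*255).astype(np.uint8)
    n,l,st,ce=cv2.connectedComponentsWithStats(m)
    return [(st[i,4],ce[i].round(1),ray(v,*ce[i],z)[:2].round(1)) for i in range(1,n) if 8<st[i,4]<400]
E
python3 - <<'E'
from h import *
z=np.load("v3.npz"); v=[z[k] for k in z.files]; H,S,V=hsv(v[0])
for d in dots(v,41): print(*d)
rect(v,(S<35)&(V>215),(110,150,230,225),39,"tag")
m=(S<60)&(V>110)
# die front-edge line, tool-relative
C=np.array([531.9,9.9]);a=np.radians(4.56);T=np.array([[np.cos(a),np.sin(a)],[np.sin(a),-np.cos(a)]])
for p in ((228,217.5),(291.5,219)):
  for h in (127.7,131.5): print("die corner tool xy",h,(T.T@(ray(v,*p,h)[:2]-C)).round(1))
x0,y0=105,130
big=np.hstack([cv2.resize(v[0][130:235,105:240,::-1],(405,315),interpolation=2),cv2.resize(v[0][205:325,215:305,::-1],(270,360),interpolation=2)[:315]])
cv2.imwrite("pics/c3.png",big)
E
```

```text
84 [286.1  75.2] [636.9  -5. ]
23 [268.1  90.4] [623.9   8.9]
12 [269.7 102.8] [614.1   6.6]
13 [275.9 121.3] [ 5.992e+02 -2.000e-01]
42 [155.1 192.8] [524.2 108. ]
37 [177.9 192.5] [526.2  86.3]
16 [259.9 225.5] [498.    5.5]
tag 272 px [169.1 183.3] xy 529.9 94.8 size 42.1 64.7 ang 4.59
die corner tool xy 127.7 [ 12.7 -19.3]
die corner tool xy 131.5 [ 14.4 -18.8]
die corner tool xy 127.7 [11.7 21.3]
die corner tool xy 131.5 [13.4 20.8]
```

View pics/c3.png

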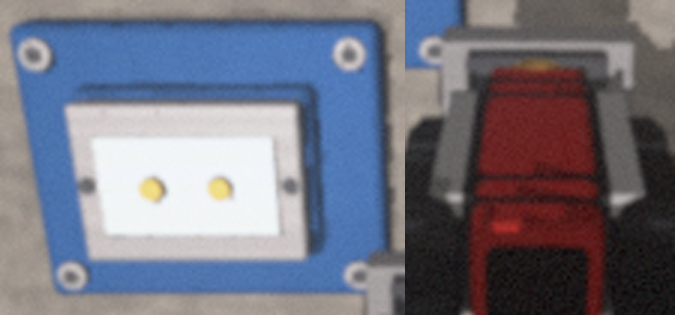

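drive_tool(plan=[[0, -8, 0, 0, 0, 0, 1], [0, -15, 0, 0, 0, 0, 1], [0, -18, 0, 0, 0, 0, 1], [0, -18, 4, 0, 0, 0, 1], [0, -15, 8, 0, 0, 0, 1], [0.2, -8.5, 12, 0, 0, 0, 1], [0, -5, 12, 0, 0, 0, 1], [0, 0, 9, 0, 0, 0, 1], [0, 0, 5, 0, 0, 0, 1], [0, 0, 0, 0, 0, 0, 1]])

```text
time_s: 6.85
eef_pos: [525.8, 71.6, 94.2]
ee_rot: [[0.993, 0.121, -0.006], [0.121, -0.992, 0.023], [-0.003, -0.024, -1.0]]
force: [0.1, -0.4, -1.3]
gripper_width: 19.1
gripper_force: 58.8
```

drive_tool(plan=[[0, 0, 0, 0, 0, 0, 1], [0, 0, 0, 0, 0, 0, 1], [0, 0, 0, 0, 0, 0, 1]])

```text
time_s: 7.1
eef_pos: [527.6, 71.7, 96.5]
ee_rot: [[0.993, 0.12, -0.002], [0.12, -0.992, 0.024], [0.001, -0.024, -1.0]]
force: [-0.2, 0.3, -0.9]
gripper_width: 19.4
gripper_force: 58.8
```

```bash
python3 - <<'E'
from h import *
go(525.1,97.3,95,4.6)
v=cap("wrist"); np.savez("v4.npz",*v)
a=cv2.resize(v[0][100:300,130:390,::-1],None,fx=3,fy=3,interpolation=2)
cv2.imwrite("pics/c4.png",a)
print(proj(v,(525.3,97,39)))
t=cap("top"); s=cap("side")
cv2.imwrite("pics/c5.png",np.hstack([cv2.resize(t[0][175:240,165:240,::-1],(400,347),interpolation=2),cv2.resize(s[0][135:205,200:275,::-1],(372,347),interpolation=2)]))
E
```

```text
t 7.1 pos [527.57  71.67  96.46] yaw 6.91 turn [-0.0236 -0.0006  0.0404] shift(after turn) [ -0.41 -25.75   1.46] F [-0.15  0.29 -0.91] M [-0.07  0.01 -0.  ] w 19.43
[227.83929014 210.69990016]
```

View pics/c4.png

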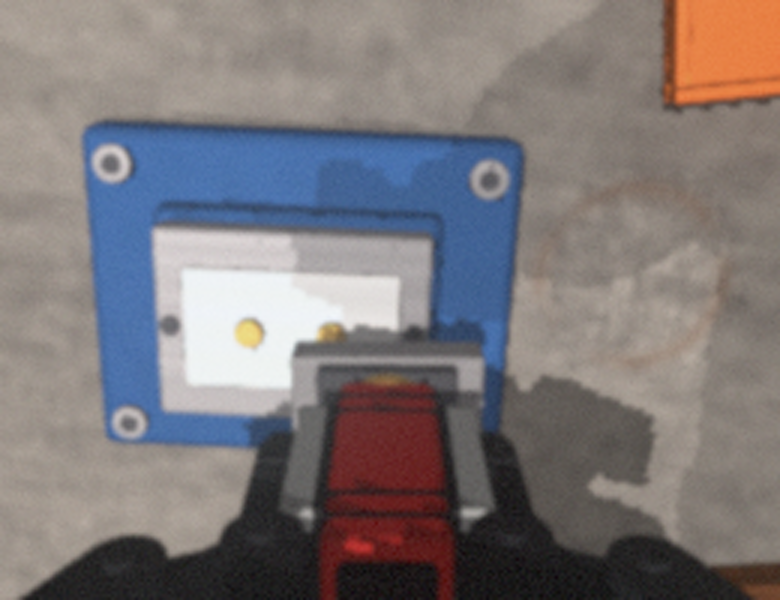

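```bash
python3 - <<'E'
from h import *
o=status.get_obs();print(o["qpos"].round(2),o["qd"].round(2),o["joint_torque"].round(1));go(525.1,97.3,96.5,4.6)
E
```

```text
[  6.9   16.13 -23.76  50.06   1.35 179.98] [ 0.08  0.14 -0.16 -0.03  0.05  0.06] [ -0.  -48.7  30.5  -0.    0.1   0. ]
t 7.25 pos [527.37  71.71  96.3 ] yaw 6.92 turn [-0.0236 -0.0004  0.0406] shift(after turn) [ -0.21 -25.69  -0.2 ] F [ 0.29  1.13 -0.76] M [-0.05  0.02  0.02] w 19.71
```

drive_tool(plan=[[0, 0, -15, 0, 0, -0.06, 1], [0, 0, -15, 0, 0, -0.124, 1], [0, 0, -15, 0, 0, -0.124, 1], [0, 0, 0, 0, 0, -0.124, 1], [0, 0, 0, 0, 0, -0.124, 1], [0, 0, 0, 0, 0, -0.124, 1], [0, 0, 0, 0, 0, -0.124, 1], [0, 0, 0, 0, 0, -0.124, 1], [0, 0, 0, 0, 0, -0.124, 1], [0, 0, 0, 0, 0, -0.124, 1]])

```text
time_s: 8.08
eef_pos: [527.2, 70.7, 141.1]
ee_rot: [[0.265, 0.964, -0.003], [0.964, -0.264, 0.023], [0.022, -0.009, -1.0]]
force: [-0.5, -0.0, -1.6]
gripper_width: 19.3
gripper_force: 58.8
```

drive_tool(plan=[[0, 0, 0, 0, 0, -0.124, 1], [0, 0, 0, 0, 0, -0.124, 1], [0, 0, 0, 0, 0, -0.124, 1], [0, 0, 0, 0, 0, -0.124, 1], [0, 0, 0, 0, 0, -0.124, 1], [0, 0, 0, 0, 0, -0.124, 1], [0, 0, 0, 0, 0, -0.124, 1], [0, 0, 0, 0, 0, -0.124, 1], [0, 0, 0, 0, 0, -0.124, 1], [0, 0, 0, 0, 0, -0.124, 1]])

```text
time_s: 8.92
eef_pos: [527.2, 70.7, 141.1]
ee_rot: [[-0.826, 0.563, -0.002], [0.563, 0.826, 0.024], [0.015, 0.018, -1.0]]
force: [1.0, -0.3, -0.9]
gripper_width: 19.5
gripper_force: 58.8
```

drive_tool(plan=[[0, 0, 0, 0, 0, -0.124, 1], [0, 0, 0, 0, 0, -0.124, 1], [0, 0, 0, 0, 0, -0.124, 1], [0, 0, 0, 0, 0, -0.124, 1], [0, 0, 0, 0, 0, 0, 1], [0, 0, 0, 0, 0, 0, 1]])

```text
time_s: 9.42
eef_pos: [527.2, 70.7, 141.0]
ee_rot: [[-0.994, 0.112, -0.003], [0.112, 0.993, 0.024], [0.005, 0.023, -1.0]]
force: [0.4, 0.3, -1.8]
gripper_width: 19.4
gripper_force: 58.8
```

```bash
python3 - <<'E'
from h import *
o=status.get_obs();print(o["qpos"].round(2));go(525.3,97,120,184.6)
E
```

```text
[  6.8   13.83 -20.4   55.76   1.36  13.21]
t 9.42 pos [527.17  70.71 140.99] yaw 173.59 turn [ 0.0235 -0.003  -0.1923] shift(after turn) [-0.25 26.35 20.99] F [ 0.41  0.28 -1.79] M [0.02 0.03 0.06] w 19.38
```

drive_tool(plan=[[0, 0, 0, 0.0117, -0.0015, -0.096, 1], [0, 0, 0, 0.0117, -0.0015, -0.096, 1], [0, 6, 5, 0, 0, 0, 1], [-0.2, 10, 10, 0, 0, 0, 1], [0, 7, 10, 0, 0, 0, 1], [0, 3.3, 10, 0, 0, 0, 1], [0, 0, 6, 0, 0, 0, 1], [0, 0, 3, 0, 0, 0, 1], [0, 0, 0, 0, 0, 0, 1], [0, 0, 0, 0, 0, 0, 1]])

```text
time_s: 10.25
eef_pos: [525.0, 96.7, 96.6]
ee_rot: [[-0.997, -0.083, -0.001], [-0.083, 0.997, -0.0], [0.001, -0.0, -1.0]]
force: [0.2, -1.2, -1.1]
gripper_width: 19.2
gripper_force: 58.8
```

drive_tool(plan=[[0, 0, 0, 0, 0, 0, 1], [0, 0, 0, 0, 0, 0, 1]])

```text
time_s: 10.42
eef_pos: [525.6, 96.8, 97.3]
ee_rot: [[-0.997, -0.083, 0.001], [-0.083, 0.997, 0.0], [-0.001, 0.0, -1.0]]
force: [-0.8, 0.7, -0.6]
gripper_width: 19.4
gripper_force: 58.8
```

```bash
python3 - <<'E'
from h import *
go(525.3,97,95,184.6)
v=cap("wrist"); np.savez("v5.npz",*v)
a=cv2.resize(v[0][90:290,130:390,::-1],None,fx=3,fy=3,interpolation=2)
cv2.imwrite("pics/c6.png",a)
for d in dots(v,41): print(*d)
H,S,V=hsv(v[0]); rect(v,(H>95)&(H<125)&(S>110),(100,50,420,330),16,"anvil(partial)")
go(525.3,97,95,184.6)
E
```

```text
t 10.42 pos [525.59  96.8   97.32] yaw -175.26 turn [0.0001 0.0008 0.0025] shift(after turn) [0.27 0.23 2.32] F [-0.82  0.68 -0.59] M [-0.02 -0.01 -0.03] w 19.44
59 [247.2 208.6] [523.4  87.7]
56 [274.6 208.5] [521.6 109.1]
14 [258.3 225.4] [537.2  97.5]
anvil(partial) 752 px [257.6 189.8] xy 522.3 98.4 size 97.6 120.0 ang 4.78
t 10.47 pos [525.56  96.81  97.33] yaw -175.25 turn [0.0002 0.0008 0.0027] shift(after turn) [0.24 0.21 2.33] F [-1.14  0.51 -1.79] M [-0.02  0.03 -0.03] w 19.73
```

View pics/c6.png

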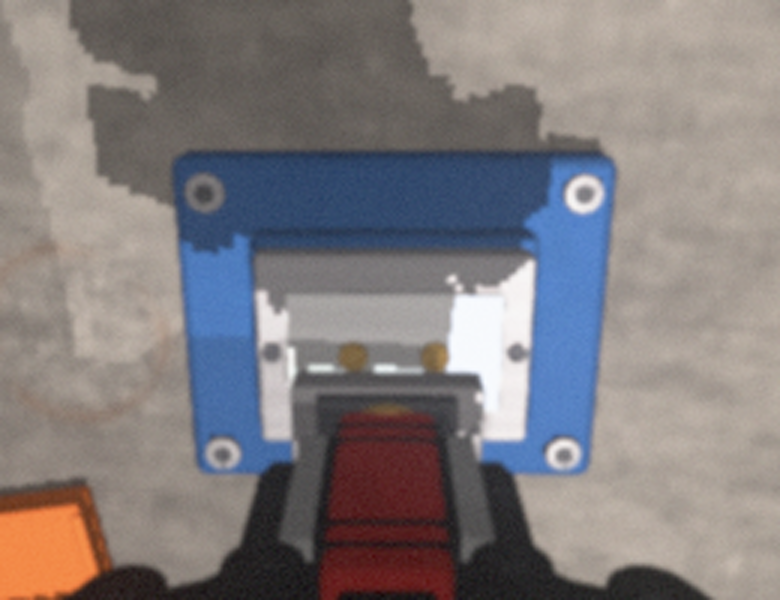

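The wrist view from the far side shows the stamp above the tag and square to it. The dots are at about (247,209) and (275,209), and the die's front edge runs (228–290,215).

```bash
python3 - <<'E'
from h import *
z=np.load("v5.npz"); v=[z[k] for k in z.files]
C=np.array([525.57,96.8]);a=np.radians(184.74);T=np.array([[np.cos(a),np.sin(a)],[np.sin(a),-np.cos(a)]])
for p in ((294,374.5),(482,375.5)):
    q=(np.array(p)+.5)/3-.5+[130,90]; print("die corner tool",(T.T@(ray(v,*q,79.3)[:2]-C)).round(2))
for h in (38,39,41,44):
    d=[ray(v,*p,h)[:2] for p in ((247.2,208.6),(274.6,208.5))]
    print(h,"mark tool",(T.T@(sum(d)/2-C)).round(2),"spacing",np.linalg.norm(d[0]-d[1]).round(2))
z=np.load("v3.npz"); v=[z[k] for k in z.files]
for h in (38,39,41,44):
    d=[ray(v,*p,h)[:2] for p in ((155.1,192.8),(177.9,192.5))]; print(h,(sum(d)/2).round(2),np.linalg.norm(d[0]-d[1]).round(2))
E
```

```text
die corner tool [ 14.27 -19.75]
die corner tool [14.07 20.22]
38 mark tool [1.7  1.83] spacing 21.82
39 mark tool [2.1  1.82] spacing 21.71
41 mark tool [2.91 1.8 ] spacing 21.49
44 mark tool [4.12 1.77] spacing 21.17
38 [524.13  98.17] 22.05
39 [524.49  97.84] 21.96
41 [525.22  97.19] 21.79
44 [526.31  96.2 ] 21.52
```

drive_tool(plan=[[0.2, 0.8, 2, 0, 0, 0, 1], [0.2, 0.7, 4, 0, 0, 0, 1], [0, 0, 5, 0, 0, 0, 1], [0, 0, 4, 0, 0, 0, 1], [0, 0, 3, 0, 0, 0, 1], [0, 0, 2, 0, 0, 0, 1], [0, 0, 1, 0, 0, 0, 1], [0, 0, 0, 0, 0, 0, 1], [0, 0, 0, 0, 0, 0, 1], [0, 0, 0, 0, 0, 0, 1]])

```text
time_s: 11.3
eef_pos: [524.8, 98.4, 76.0]
ee_rot: [[-0.997, -0.083, 0.0], [-0.083, 0.997, 0.0], [-0.0, 0.0, -1.0]]
force: [-0.1, 1.1, -2.0]
gripper_width: 19.6
gripper_force: 58.8
```

drive_tool(plan=[[0, 0, 0.5, 0, 0, 0, 1], [0, 0, 0.5, 0, 0, 0, 1], [0, 0, 0.5, 0, 0, 0, 1], [0, 0, 0.5, 0, 0, 0, 1], [0, 0, 0.5, 0, 0, 0, 1], [0, 0, 0.5, 0, 0, 0, 1]])

```text
time_s: 11.8
eef_pos: [524.5, 98.4, 72.7]
ee_rot: [[-0.997, -0.083, -0.0], [-0.083, 0.997, 0.0], [0.0, 0.0, -1.0]]
force: [0.2, 1.1, -0.5]
gripper_width: 19.2
gripper_force: 58.8
```

```bash
python3 - <<'E'
from h import *
go(525.1,98.3,70,184.6)
v=cap("wrist"); np.savez("v6.npz",*v)
a=cv2.resize(v[0][140:290,160:360,::-1],None,fx=4,fy=4,interpolation=2)
cv2.imwrite("pics/c7.png",a)
E
```

```text
t 11.8 pos [524.54  98.41  72.75] yaw -175.22 turn [ 0.0001 -0.0002  0.0032] shift(after turn) [-0.55 -0.16  2.75] F [ 0.2   1.08 -0.53] M [0.03 0.08 0.04] w 19.24
```

View pics/c7.png

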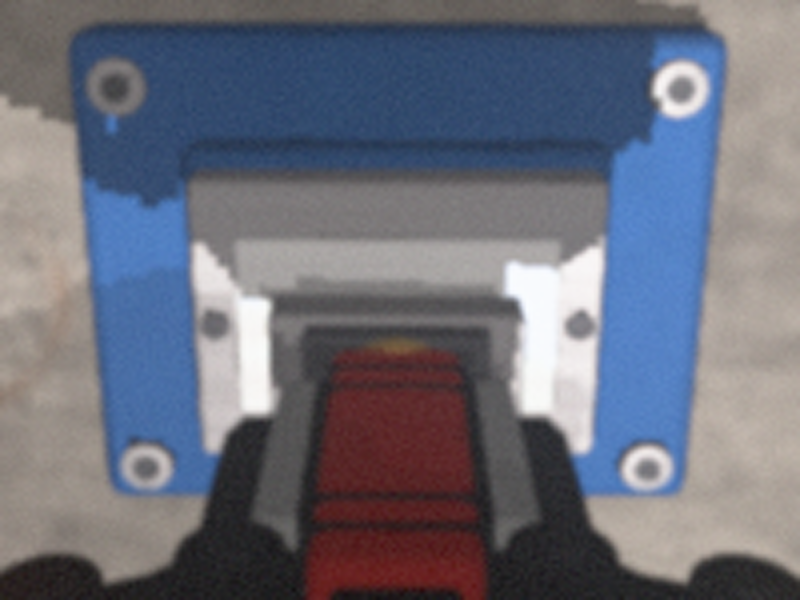

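The die's side edges (272 and 522 in the crop) are centred between the tag edges (240 and 560), and the table screws at (215,325) and (580,325) mark the dot row.

```bash
python3 - <<'E'
from h import *
z=np.load("v6.npz"); v=[z[k] for k in z.files]
C=np.array([524.54,98.41]);a=np.radians(184.78);T=np.array([[np.cos(a),np.sin(a)],[np.sin(a),-np.cos(a)]])
def f(p,h):
    q=(np.array(p)+.5)/4-.5+[160,140]; return (T.T@(ray(v,*q,h)[:2]-C)).round(2)
for h in (34,36,38,40): print(h,"screw mid",f((397.5,324.5),h),"tag front edge-17",f((397,240),h)-[17,0],"table front-27",f((399,174),h)-[27,0])
print("die front edge",f((397,312),55.1),f((397,300),55.1),"lower edge",f((397,298),45.1))
E
```

```text
34 screw mid [0.52 0.29] tag front edge-17 [-0.15  0.18] table front-27 [2.01 0.51]
36 screw mid [1.43 0.29] tag front edge-17 [0.58 0.18] table front-27 [2.6  0.51]
38 screw mid [2.34 0.28] tag front edge-17 [1.31 0.18] table front-27 [3.2 0.5]
40 screw mid [3.25 0.28] tag front edge-17 [2.04 0.17] table front-27 [3.79 0.49]
die front edge [12.31  0.16] [14.39  0.16] lower edge [10.47  0.18]
```

drive_tool(plan=[[0, 0, -2, 0, 0, 0, 1], [1.2, 0.1, 0, 0, 0, 0, 1], [1.2, 0, 0, 0, 0, 0, 1], [0, 0, 0, 0, 0, 0, 1], [0, 0, 0, 0, 0, 0, 1], [0, 0, 0, 0, 0, 0, 1]])

```text
time_s: 12.35
eef_pos: [522.1, 98.3, 74.8]
ee_rot: [[-0.997, -0.083, -0.0], [-0.083, 0.997, 0.0], [0.0, 0.0, -1.0]]
force: [-0.5, -1.0, -0.9]
gripper_width: 19.6
gripper_force: 58.8
```

```bash
python3 - <<'E'
from h import *
go(525.1,98.3,70,184.6)
v=cap("wrist"); np.savez("v7.npz",*v)
a=cv2.resize(v[0][170:250,200:320,::-1],None,fx=6,fy=6,interpolation=2)
cv2.imwrite("pics/c8.png",a)
E
```

```text
t 12.35 pos [522.15  98.29  74.81] yaw -175.22 turn [ 0.0001 -0.0002  0.0031] shift(after turn) [-2.95 -0.22  4.81] F [-0.51 -0.96 -0.88] M [-0.02  0.07  0.01] w 19.58
```

View pics/c8.png

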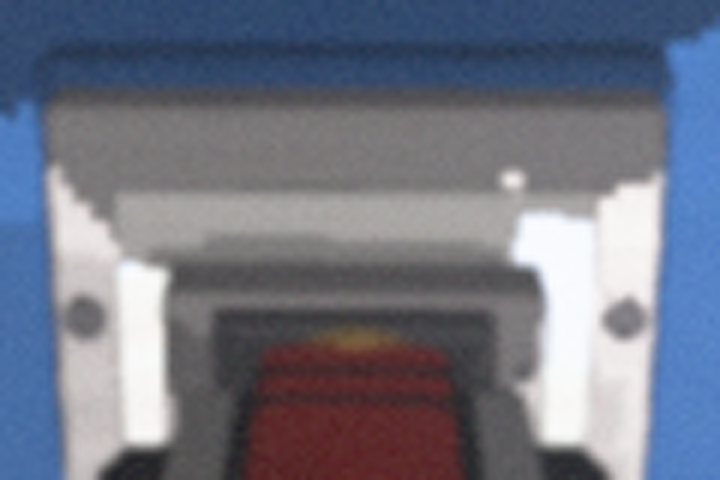

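```bash
python3 - <<'E'
from h import *
z=np.load("v7.npz"); v=[z[k] for k in z.files]
C=np.array([522.15,98.29]);a=np.radians(184.78);T=np.array([[np.cos(a),np.sin(a)],[np.sin(a),-np.cos(a)]])
def f(p,h):
    q=(np.array(p)+.5)/6-.5+[200,170]; return (T.T@(ray(v,*q,h)[:2]-C)).round(2)
zf=74.81-27.6
print("die low edge centre",f((356,265),zf)-[12,0],"w",f((545,268),zf)-f((168,268),zf))
print("step top edge",f((354,310),zf+14)-[10.5,0],"w",f((496,310),zf+14)-f((213,310),zf+14))
for h in (36,38,40,42): print(h,"tag front",f((357,190),h)-[17,0],"w",f((601,190),h)-f((115,190),h),"screws",f((355,318),h-1))
print("table w", [ (h,(f((664,95),h)-f((42,95),h))[1]) for h in (34,36,38,40)])
E
```

```text
die low edge centre [-1.23  0.2 ] w [3.000e-02 4.245e+01]
step top edge [ 1.14 -0.03] w [ 0.03 29.5 ]
36 tag front [-1.4   0.33] w [4.000e-02 5.739e+01] screws [-1.43  0.11]
38 tag front [-0.65  0.32] w [3.000e-02 5.675e+01] screws [-0.5  0.1]
40 tag front [0.09 0.32] w [4.000e-02 5.612e+01] screws [0.42 0.1 ]
42 tag front [0.83 0.31] w [4.000e-02 5.549e+01] screws [1.35 0.1 ]
table w [(34, np.float64(72.81)), (36, np.float64(72.00999999999999)), (38, np.float64(71.21000000000001)), (40, np.float64(70.42))]
```

drive_tool(plan=[[0, 0, 0.8, 0, 0, 0, 1], [0, 0, 0.8, 0, 0, 0, 1], [0, 0, 0.6, 0, 0, 0, 1], [0, 0, 0.5, 0, 0, 0, 1], [0, 0, 0.5, 0, 0, 0, 1], [0, 0, 0.3, 0, 0, 0, 1], [0, 0, 0, 0, 0, 0, 1]])

```text
time_s: 12.98
eef_pos: [522.1, 98.3, 71.2]
ee_rot: [[-0.997, -0.083, -0.0], [-0.083, 0.997, 0.0], [0.0, 0.0, -1.0]]
force: [-0.4, -0.3, -1.4]
gripper_width: 19.5
gripper_force: 58.8
```

drive_tool(plan=[[0, 0, 0.5, 0, 0, 0, 1], [0, 0, 0.5, 0, 0, 0, 1], [0, 0, 0.5, 0, 0, 0, 1], [0, 0, 0, 0, 0, 0, 1]])

```text
time_s: 13.32
eef_pos: [522.1, 98.3, 69.7]
ee_rot: [[-0.997, -0.083, -0.0], [-0.083, 0.997, 0.0], [0.0, 0.0, -1.0]]
force: [0.1, 0.5, -1.3]
gripper_width: 19.4
gripper_force: 58.8
```

drive_tool(plan=[[0, 0, 0.5, 0, 0, 0, 1], [0, 0, 0.5, 0, 0, 0, 1], [0, 0, 0.5, 0, 0, 0, 1], [0, 0, 0, 0, 0, 0, 1]])

```text
time_s: 13.65
eef_pos: [522.0, 98.3, 68.2]
ee_rot: [[-0.997, -0.083, -0.0], [-0.083, 0.997, 0.0], [0.0, 0.0, -1.0]]
force: [-0.5, 0.7, -0.7]
gripper_width: 19.1
gripper_force: 58.8
```

drive_tool(plan=[[0, 0, 0.4, 0, 0, 0, 1], [0, 0, 0.4, 0, 0, 0, 1], [0, 0, 0, 0, 0, 0, 1]])

```text
time_s: 13.9
eef_pos: [522.1, 98.3, 67.4]
ee_rot: [[-0.997, -0.083, -0.0], [-0.083, 0.997, 0.0], [0.0, 0.0, -1.0]]
force: [0.2, 0.0, -1.4]
gripper_width: 19.2
gripper_force: 58.8
```

drive_tool(plan=[[0, 0, 0.4, 0, 0, 0, 1], [0, 0, 0.4, 0, 0, 0, 1], [0, 0, 0, 0, 0, 0, 1]])

```text
time_s: 14.15
eef_pos: [522.2, 98.3, 66.9]
ee_rot: [[-0.997, -0.083, -0.0], [-0.083, 0.997, 0.0], [0.0, 0.0, -1.0]]
force: [-1.7, -0.2, 0.7]
gripper_width: 19.0
gripper_force: 59.1
```

drive_tool(plan=[[0, 0, 0.4, 0, 0, 0, 1], [0, 0, 0.4, 0, 0, 0, 1], [0, 0, 0, 0, 0, 0, 1]])

```text
time_s: 14.4
eef_pos: [522.3, 98.3, 66.2]
ee_rot: [[-0.997, -0.083, 0.0], [-0.083, 0.997, 0.0], [-0.0, 0.0, -1.0]]
force: [-1.8, -1.4, 2.8]
gripper_width: 19.6
gripper_force: 59.2
```

drive_tool(plan=[[0, 0, 0.4, 0, 0, 0, 1], [0, 0, 0.4, 0, 0, 0, 1], [0, 0, 0, 0, 0, 0, 1]])

```text
time_s: 14.65
eef_pos: [522.3, 98.3, 65.1]
ee_rot: [[-0.997, -0.083, -0.0], [-0.083, 0.997, 0.0], [0.0, 0.0, -1.0]]
force: [-0.6, -0.8, 4.6]
gripper_width: 19.3
gripper_force: 59.2
```

drive_tool(plan=[[0, 0, 0.4, 0, 0, 0, 1], [0, 0, 0.4, 0, 0, 0, 1], [0, 0, 0, 0, 0, 0, 1]])

```text
time_s: 14.9
eef_pos: [522.3, 98.3, 64.3]
ee_rot: [[-0.997, -0.083, -0.0], [-0.083, 0.997, 0.0], [0.0, 0.0, -1.0]]
force: [-1.5, -0.9, 3.9]
gripper_width: 19.1
gripper_force: 59.2
```

drive_tool(plan=[[0, 0, 0.4, 0, 0, 0, 1], [0, 0, 0.2, 0, 0, 0, 1], [0, 0, 0, 0, 0, 0, 1]])

```text
time_s: 15.15
eef_pos: [522.2, 98.3, 63.7]
ee_rot: [[-0.997, -0.083, -0.0], [-0.083, 0.997, 0.0], [0.0, 0.0, -1.0]]
force: [-0.7, 0.3, 4.3]
gripper_width: 19.3
gripper_force: 59.2
```

drive_tool(plan=[[0, 0, 0.3, 0, 0, 0, 1], [0, 0, 0, 0, 0, 0, 1], [0, 0, 0, 0, 0, 0, 1]])

```text
time_s: 15.4
eef_pos: [522.3, 98.3, 63.5]
ee_rot: [[-0.997, -0.083, -0.0], [-0.083, 0.997, 0.0], [0.0, 0.0, -1.0]]
force: [-1.3, -1.1, 5.0]
gripper_width: 19.2
gripper_force: 59.6
```

drive_tool(plan=[[0, 0, 0.3, 0, 0, 0, 1], [0, 0, 0, 0, 0, 0, 1], [0, 0, 0, 0, 0, 0, 1]])

```text
time_s: 15.65
eef_pos: [522.2, 98.3, 63.4]
ee_rot: [[-0.997, -0.083, 0.0], [-0.083, 0.997, 0.0], [-0.0, 0.0, -1.0]]
force: [-1.8, -0.7, 7.1]
gripper_width: 19.3
gripper_force: 59.9
```

drive_tool(plan=[[0, 0, 0.3, 0, 0, 0, 1], [0, 0, 0, 0, 0, 0, 1], [0, 0, 0, 0, 0, 0, 1]])

```text
time_s: 15.9
eef_pos: [522.2, 98.3, 63.2]
ee_rot: [[-0.997, -0.083, 0.0], [-0.083, 0.997, 0.0], [-0.0, 0.0, -1.0]]
force: [-2.5, -0.6, 8.7]
gripper_width: 19.7
gripper_force: 60.1
```

drive_tool(plan=[[0, 0, 0.3, 0, 0, 0, 1], [0, 0, 0.2, 0, 0, 0, 1], [0, 0, 0, 0, 0, 0, 1], [0, 0, 0, 0, 0, 0, 1]])

```text
time_s: 16.23
eef_pos: [522.3, 98.3, 63.0]
ee_rot: [[-0.997, -0.083, 0.0], [-0.083, 0.997, 0.0], [-0.0, 0.0, -1.0]]
force: [-3.5, 0.1, 9.4]
gripper_width: 19.1
gripper_force: 60.4
```

drive_tool(plan=[[0, 0, 0.3, 0, 0, 0, 1], [0, 0, 0.2, 0, 0, 0, 1], [0, 0, 0, 0, 0, 0, 1], [0, 0, 0, 0, 0, 0, 1]])

```text
time_s: 16.57
eef_pos: [522.3, 98.3, 62.7]
ee_rot: [[-0.997, -0.083, 0.0], [-0.083, 0.997, 0.0], [-0.0, 0.0, -1.0]]
force: [-4.1, 0.3, 14.1]
gripper_width: 19.1
gripper_force: 60.7
```

drive_tool(plan=[[0, 0, 0.1, 0, 0, 0, 1], [0, 0, 0, 0, 0, 0, 1], [0, 0, 0, 0, 0, 0, 1], [0, 0, 0, 0, 0, 0, 1], [0, 0, 0, 0, 0, 0, 1], [0, 0, 0, 0, 0, 0, 1], [0, 0, 0, 0, 0, 0, 1], [0, 0, 0, 0, 0, 0, 1]])

```text
time_s: 17.23
eef_pos: [522.3, 98.4, 62.7]
ee_rot: [[-0.997, -0.083, 0.0], [-0.083, 0.997, 0.0], [-0.0, 0.0, -1.0]]
force: [-4.3, -0.3, 13.6]
gripper_width: 19.4
gripper_force: 60.7
```

```bash
python3 - <<'E'
from h import *
fs=[]
for i in range(5):
    fs.append(status.get_obs()["force"]); v=cap("wrist")
print(np.mean(fs,0)); np.savez("v8.npz",*v)
go(0,0,0,184.6)
E
```

```text
[-4.52728261 -0.60308084 13.56216553]
t 17.48 pos [522.29  98.33  62.68] yaw -175.22 turn [0.0001 0.0003 0.0032] shift(after turn) [528.49 -56.13  62.68] F [-4.41 -0.35 13.7 ] M [-0.2   0.94 -0.07] w 19.85
```

drive_tool(plan=[[0, 0, -0.5, 0, 0, 0, 1], [0, 0, -0.5, 0, 0, 0, 1], [0, 0, -0.8, 0, 0, 0, 1], [0, 0, -1, 0, 0, 0, 1], [0, 0, -1, 0, 0, 0, 1], [0, 0, -2, 0, 0, 0, 1], [0, 0, -4, 0, 0, 0, 1], [0, 0, -8, 0, 0, 0, 1], [0, 0, -10, 0, 0, 0, 1], [0, 0, -12, 0, 0, 0, 1]])

```text
time_s: 18.32
eef_pos: [521.9, 98.3, 102.2]
ee_rot: [[-0.997, -0.083, -0.001], [-0.083, 0.997, -0.0], [0.001, 0.0, -1.0]]
force: [0.1, -0.3, -0.8]
gripper_width: 19.3
gripper_force: 58.8
```

drive_tool(plan=[[0, 0, -10, 0, 0, 0, 1], [0, 0, -5, 0, 0, 0, 1], [0, 0, 0, 0, 0, 0, 1], [0, 0, 0, 0, 0, 0, 1], [0, 0, 0, 0, 0, 0, 1]])

```text
time_s: 18.73
eef_pos: [521.8, 98.2, 116.1]
ee_rot: [[-0.997, -0.083, -0.001], [-0.083, 0.997, -0.0], [0.001, 0.0, -1.0]]
force: [0.4, -0.4, -2.1]
gripper_width: 19.6
gripper_force: 58.8
```

```bash
python3 - <<'E'
from h import *
go(531,-94,117,177.5)
v=cap("wrist")
for d in dots(v,37): print(*d)
H,S,V=hsv(v[0]); 
c=proj(v,(524,98,37)).astype(int);print(c)
cv2.imwrite("pics/c9.png",cv2.resize(v[0][c[1]-60:c[1]+70,c[0]-90:c[0]+90,::-1],None,fx=4,fy=4,interpolation=2))
E
```

```text
t 18.73 pos [521.81  98.22 116.14] yaw -175.22 turn [-0.     -0.0008  0.127 ] shift(after turn) [ -17.56 -191.64   -0.86] F [ 0.41 -0.35 -2.09] M [ 0.02  0.03 -0.  ] w 19.59
21 [246. 204.] [524.6  87.5]
20 [271.  204.1] [522.9 109.1]
[258 204]
```

drive_tool(plan=[[0, 0, 0, 0, 0, 0.059, 1], [0, 0, 0, 0, 0, 0.059, 1], [-1.5, -14, 0, 0, 0, 0, 1], [-2, -24, 0, 0, 0, 0, 1], [-2.5, -30, 0, 0, 0, 0, 1], [-2.5, -32, 0, 0, 0, 0, 1], [-2.5, -32, 0, 0, 0, 0, 1], [-2, -30, 0, 0, 0, 0, 1], [-2, -18, 0, 0, 0, 0, 1], [-0.7, -11, 0, 0, 0, 0, 1]])

```text
time_s: 19.62
eef_pos: [530.9, -95.3, 115.9]
ee_rot: [[-0.999, 0.037, -0.001], [0.037, 0.999, -0.0], [0.001, -0.0, -1.0]]
force: [0.3, -0.5, -1.4]
gripper_width: 19.0
gripper_force: 59.0
```

drive_tool(plan=[[0, 0, 0, 0, 0, 0, 1], [0, 0, 0, 0, 0, 0, 1], [0, 0, 0, 0, 0, 0, 1], [0, 0, 0, 0, 0, 0, 1], [0, 0, 0, 0, 0, 0, 1]])

```text
time_s: 20.03
eef_pos: [531.2, -92.1, 116.4]
ee_rot: [[-0.999, 0.033, -0.0], [0.033, 0.999, 0.0], [0.0, 0.0, -1.0]]
force: [0.8, 0.0, -0.8]
gripper_width: 19.1
gripper_force: 59.0
```

```bash
python3 - <<'E'
from h import *
go(530.7,-94,31.6,178)
v=cap("wrist"); H,S,V=hsv(v[0]); c=proj(v,(532,-94,12)).astype(int); print(c)
# rest far (front) edge, left/right edges in the strip not hidden by the stamp
m=(V<60)&(S<90); 
for col in range(c[0]-30,c[0]+31,10): 
    r=np.where(m[c[1]-60:c[1]+5,col])[0]; print(col, r[:1]+c[1]-60, ray(v,col,(r[0]+c[1]-60) if len(r) else 0,12)[:2].round(1))
for row in (c[1]-22,c[1]-18,c[1]-14):
    r=np.where(m[row,c[0]-70:c[0]+70])[0]
    if len(r): print(row,r.min()+c[0]-70,r.max()+c[0]-70,[ray(v,q+c[0]-70,row,12)[:2].round(1) for q in (r.min()-.5,r.max()+.5)])
E
```

```text
t 20.03 pos [531.22 -92.05 116.43] yaw 178.11 turn [ 0.0003 -0.0004  0.002 ] shift(after turn) [ 0.45 -1.96 84.83] F [ 0.78  0.04 -0.81] M [-0.04  0.01 -0.02] w 19.13
[256 193]
226 [169] [ 507.1 -121.5]
236 [169] [ 507.4 -112.2]
246 [168] [ 506.8 -102.9]
256 [168] [507.1 -93.6]
266 [168] [507.4 -84.4]
276 [168] [507.7 -75.1]
286 [168] [508.  -65.8]
171 226 283 [array([ 509. , -122.1]), array([510.8, -68.2])]
175 226 287 [array([ 512.9, -122.4]), array([514.7, -64.4])]
179 226 287 [array([ 516.7, -122.6]), array([518.6, -64.4])]
```

drive_tool(plan=[[1.3, -1.7, 8, 0, 0, 0, 1], [0, 0, 14, 0, 0, 0, 1], [0, 0, 16, 0, 0, 0, 1], [0, 0, 16, 0, 0, 0, 1], [0, 0, 12, 0, 0, 0, 1], [0, 0, 7, 0, 0, 0, 1], [0, 0, 4, 0, 0, 0, 1], [0, 0, 2, 0, 0, 0, 1], [0, 0, 0, 0, 0, 0, 1], [0, 0, 0, 0, 0, 0, 1]])

```text
time_s: 20.92
eef_pos: [530.4, -94.8, 38.0]
ee_rot: [[-0.999, 0.034, 0.001], [0.034, 0.999, -0.0], [-0.001, -0.0, -1.0]]
force: [0.4, 0.2, -1.4]
gripper_width: 19.5
gripper_force: 59.0
```

drive_tool(plan=[[0, 0, 0.8, 0, 0, 0, 1], [0, 0, 0.8, 0, 0, 0, 1], [0, 0, 0.8, 0, 0, 0, 1], [0, 0, 0.8, 0, 0, 0, 1], [0, 0, 0, 0, 0, 0, 1], [0, 0, 0, 0, 0, 0, 1]])

```text
time_s: 21.42
eef_pos: [529.8, -94.8, 34.3]
ee_rot: [[-0.999, 0.035, -0.0], [0.035, 0.999, 0.0], [0.0, 0.0, -1.0]]
force: [0.2, -0.9, -1.1]
gripper_width: 18.9
gripper_force: 59.0
```

drive_tool(plan=[[0, 0, 0.5, 0, 0, 0, 1], [0, 0, 0.5, 0, 0, 0, 1], [0, 0, 0, 0, 0, 0, 1], [0, 0, 0, 0, 0, 0, 1]])

```text
time_s: 21.75
eef_pos: [529.8, -94.8, 33.2]
ee_rot: [[-0.999, 0.035, -0.0], [0.035, 0.999, 0.0], [0.0, 0.0, -1.0]]
force: [0.4, -0.5, -0.9]
gripper_width: 19.4
gripper_force: 59.0
```

drive_tool(plan=[[0, 0, 0.5, 0, 0, 0, 1], [0, 0, 0.5, 0, 0, 0, 1], [0, 0, 0, 0, 0, 0, 1], [0, 0, 0, 0, 0, 0, 1]])

```text
time_s: 22.08
eef_pos: [529.8, -94.7, 32.2]
ee_rot: [[-0.999, 0.035, -0.0], [0.035, 0.999, 0.0], [0.0, 0.0, -1.0]]
force: [0.6, 0.0, -1.5]
gripper_width: 19.1
gripper_force: 59.0
```

drive_tool(plan=[[0, 0, 0.4, 0, 0, 0, 1], [0, 0, 0.4, 0, 0, 0, 1], [0, 0, 0, 0, 0, 0, 1], [0, 0, 0, 0, 0, 0, 1]])

```text
time_s: 22.42
eef_pos: [530.0, -94.8, 31.6]
ee_rot: [[-0.999, 0.035, -0.0], [0.035, 0.999, 0.0], [0.0, 0.0, -1.0]]
force: [-0.9, -0.7, -0.2]
gripper_width: 19.4
gripper_force: 59.2
```

drive_tool(plan=[[0, 0, 0.4, 0, 0, 0, 1], [0, 0, 0, 0, 0, 0, 1], [0, 0, 0, 0, 0, 0, 1]])

```text
time_s: 22.67
eef_pos: [530.0, -94.8, 31.6]
ee_rot: [[-0.999, 0.035, 0.0], [0.035, 0.999, 0.0], [-0.0, 0.0, -1.0]]
force: [-1.9, 0.1, 4.7]
gripper_width: 19.2
gripper_force: 60.0
```

drive_tool(plan=[[0, 0, 0, 0, 0, 0, 0.7], [0, 0, 0, 0, 0, 0, 0.6], [0, 0, 0, 0, 0, 0, 0.4], [0, 0, 0, 0, 0, 0, 0.2], [0, 0, 0, 0, 0, 0, 0], [0, 0, 0, 0, 0, 0, 0], [0, 0, 0, 0, 0, 0, 0], [0, 0, 0, 0, 0, 0, 0]])

```text
time_s: 23.33
eef_pos: [529.9, -94.8, 31.1]
ee_rot: [[-0.999, 0.035, -0.0], [0.035, 0.999, 0.0], [0.0, 0.0, -1.0]]
force: [-0.4, -0.2, -0.0]
gripper_width: 85.4
gripper_force: 0.0
```

drive_tool(plan=[[0, 0, -5, 0, 0, 0, 0], [0, 0, -12, 0, 0, 0, 0], [0, 0, -20, 0, 0, 0, 0], [0, 0, -25, 0, 0, 0, 0], [0, 0, -25, 0, 0, 0, 0], [0, 0, -25, 0, 0, 0, 0], [0, 0, -10, 0, 0, 0, 0], [0, 0, 0, 0, 0, 0, 0], [0, 0, 0, 0, 0, 0, 0], [0, 0, 0, 0, 0, 0, 0]])

```text
time_s: 24.17
eef_pos: [528.9, -94.6, 151.6]
ee_rot: [[-0.999, 0.035, -0.002], [0.035, 0.999, 0.0], [0.002, 0.0, -1.0]]
force: [-0.8, -0.5, 0.3]
gripper_width: 85.3
gripper_force: 0.0
```

```bash
python3 - <<'E'
from h import *
go(530,-94,150,178)
v=cap("wrist"); H,S,V=hsv(v[0]); c=proj(v,(531,-94,40)).astype(int); print(c)
red=((H<8)|(H>172))&(S>120)&(V>60); b=(c[0]-50,c[1]-60,c[0]+50,c[1]+60)
rect(v,red&(V>140),b,75,"handle rim")
rect(v,(S<60)&(V>120)&False|((S<40)&(V>185)),(c[0]-25,c[1]-40,c[0]+25,c[1]+20),14,"die bright")
rect(v,(V<60)&(S<90),b,12,"rest")
w=cap("side"); H,S,V=hsv(w[0]); red=((H<8)|(H>172))&(S>120)&(V>60); rect(w,red,(230,205,262,242),60,"handle side")
t=cap("top")
for d in dots(cap("top"),37): print(d)
E
```

```text
t 24.17 pos [528.94 -94.62 151.65] yaw 178.02 turn [ 0.0003 -0.0023  0.0003] shift(after turn) [-1.04  0.66  1.65] F [-0.79 -0.46  0.3 ] M [ 0.03 -0.    0.04] w 85.28
[259 192]
handle rim 109 px [258.4 201.8] xy 529.9 -94.7 size 18.3 18.4 ang 88.05
die bright 47 px [274.9 184.2] xy 530.8 -77.5 size 5.3 22.5 ang 89.3
rest 263 px [259.4 179.7] xy 529.0 -93.3 size 58.7 43.8 ang 89.32
handle side 30 px [245.3 220.4] xy 530.6 -105.5 size 34.7 22.6 ang 79.7
(np.int32(9), array([321.9, 112.8]), array([ 773.4, -206. ]))
(np.int32(26), array([ 61.5, 168.6]), array([612.1, 455.5]))
(np.int32(203), array([421.1, 218.3]), array([ 503.1, -446.1]))
```

```bash
python3 -c "
from plant import order
print(order.job_done())"
```

```text
the job is handed in; nothing more can be done
None
```

I embossed the tag at about 15 N for over a second, lifted the stamp straight up, set it back upright in its rest and handed the job in; no verdict came back, and I viewed 12 pictures, two over the limit of 10.

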